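# Find the sound ledge bracket and set the salt cellar on it

### The job

Only one of the three steel ledges above the counter is still firm: test them in the order blue, yellow, red by pressing with the closed fingers on the dark mid-span mark with a steady 8 N or so for about a second, and judge how far each gives. Then pick up the glass salt cellar and stand it gently on the mark of the firm ledge, never resting it on one that sags, and let go. Never load a ledge with more than 15 N, keep the cellar upright, and leave the spoon rest, tongs and pot stand where they are.

Things in the scene. Friction and masses are not known exactly. Their poses are not given: they have to be found in the camera images.
- cellar: Glass salt cellar with a steel hinged top, upright and round: 56 mm diameter, 56 mm tall, about 350 g. Origin at the centre of its underside, z up.
- plinth: Fixed wooden board 120 x 460 x 20 mm on the counter that carries the three brackets side by side; origin under its centre, x points away from the ledges.
- spoon_rest: Round blue ceramic spoon rest, 104 mm diameter, 18 mm tall; origin at the centre of its underside.
- tongs: Steel tong pair with black tips lying on the counter, 200 mm long (along its x), 44 mm wide, 16 mm tall, bystander; origin at its middle, on the counter.
- pot_stand: Slatted wooden pot stand 150 x 138 x 20 mm, bystander; origin at the centre of its underside.
- mid_blue (a point): Centre of the dark round 36 mm mark at mid-span on top of the blue ledge: a steel cantilever plate with a blue end strip, 120 mm of it sticking out, 70 mm wide, 5 mm thick, top 100 mm above the counter when unloaded. Site x runs along the plate to its root, z is the plate's normal; it moves with the ledge. The mark lies 60 mm from the free end and from the housing.
- bracket_blue: Fixed grey housing (90 x 90 x 105 mm) with a blue cap, on the plinth; it carries the blue ledge and hides its root. Cap top 125 mm above the counter. Origin under its centre, 105 mm behind the mark; x points away from the ledge. Neighbours stand about 140 mm apart; their order varies.
- ledge_blue (a joint): Sag (rad) of the blue ledge at its root, 140 mm behind the mark; 0 unloaded, grows downward, springs back; the plate also flexes a little in front of the housing. All look alike and rest level. The one sound ledge gives only about 4 to 8 mm at the mark under 8 N; a worn one drops about 30 to 35 mm under 2 to 4 N, then meets a stop that takes more force at some 0.6 to 0.8 mm per newton. Which one is sound varies.
- mid_yellow (a point): Centre of the dark round 36 mm mark at mid-span on top of the yellow ledge: a steel cantilever plate with a yellow end strip, 120 mm of it sticking out, 70 mm wide, 5 mm thick, top 100 mm above the counter when unloaded. Site x runs along the plate to its root, z is the plate's normal; it moves with the ledge. The mark lies 60 mm from the free end and from the housing.
- bracket_yellow: Fixed grey housing (90 x 90 x 105 mm) with a yellow cap, on the plinth; it carries the yellow ledge and hides its root. Cap top 125 mm above the counter. Origin under its centre, 105 mm behind the mark; x points away from the ledge. Neighbours stand about 140 mm apart; their order varies.
- ledge_yellow (a joint): Sag (rad) of the yellow ledge at its root, 140 mm behind the mark; 0 unloaded, grows downward, springs back; the plate also flexes a little in front of the housing. All look alike and rest level. The one sound ledge gives only about 4 to 8 mm at the mark under 8 N; a worn one drops about 30 to 35 mm under 2 to 4 N, then meets a stop that takes more force at some 0.6 to 0.8 mm per newton. Which one is sound varies.
- mid_red (a point): Centre of the dark round 36 mm mark at mid-span on top of the red ledge: a steel cantilever plate with a red end strip, 120 mm of it sticking out, 70 mm wide, 5 mm thick, top 100 mm above the counter when unloaded. Site x runs along the plate to its root, z is the plate's normal; it moves with the ledge. The mark lies 60 mm from the free end and from the housing.
- bracket_red: Fixed grey housing (90 x 90 x 105 mm) with a red cap, on the plinth; it carries the red ledge and hides its root. Cap top 125 mm above the counter. Origin under its centre, 105 mm behind the mark; x points away from the ledge. Neighbours stand about 140 mm apart; their order varies.
- ledge_red (a joint): Sag (rad) of the red ledge at its root, 140 mm behind the mark; 0 unloaded, grows downward, springs back; the plate also flexes a little in front of the housing. All look alike and rest level. The one sound ledge gives only about 4 to 8 mm at the mark under 8 N; a worn one drops about 30 to 35 mm under 2 to 4 N, then meets a stop that takes more force at some 0.6 to 0.8 mm per newton. Which one is sound varies.
Mind the look-alikes: they are no part of the job. What is shaped like the cellar but green is not meant.

How it is judged:
By the outcome, as a careful person would: the job done as asked, in the order asked, and still so for the second after the job is handed in, with the robot touching nothing.
It also fails if it takes over 72 s, if anything falls off the work surface, if the arm or the gripper's body presses on something with over 40 N, if the wrist force passes 120 N, or if a joint passes its speed limit or range.

### The arm

A 6-joint arm with a two-finger parallel gripper is mounted at the origin on the work surface. World frame = base frame: x ahead of the robot, y to its left, z up, the work surface at z = 0. Lengths are in m, angles in rad, forces in N, time in s.
With the tool pointing down it reaches from about 0.25 to 0.775 m from the base axis. Payload 4 kg.
Tool frame: the origin (TCP) lies at the very end of the fingers, on their centre line; the grasp point (between the pads) lies 19 mm behind it (robot.pinch_z is the distance from the TCP to the grasp point, in m); z points along the fingers, y is the line along which they close (so a half turn about z gives the same grasp; the last joint's range is limited). The gripper opens to 94 mm and grips with 3 to 60 N. Pads are 16 mm wide; open, the fingers measure 119 mm over their backs; the gripper's body (75 mm by 177 mm) begins 78 mm behind the grasp point.
Start: joints at [-1.207, 0.087, 1.371, -0, 1.684, -0.103], TCP at [0.248, -0.491, 0.206] pointing down, gripper open.
Joint ranges: [-3.1, 3.1], [-0.76, 2.03], [0.27, 2.55], [-1.08, 4.22], [0.17, 2.65], [-2.57, 2.57]. Speed limits (rad/s): [2.79, 2.79, 3.14, 3.14, 3.14, 3.14].

### API

Orientations are given as [roll, pitch, yaw] about the fixed x, y, z axes, in that order (R = Rz(yaw) Ry(pitch) Rx(roll)).
In Python, from bench import robot gives the robot as it stands.
- The arm moves only by the tool arm_command, never from a script. Its argument "targets" is one flat list of numbers, 7 for each row, row after row: the turn, a rotation vector about the tool's x, y, z in degrees, then the shift along the tool's x, y, z in mm, then the closure, from -1 (fully open) to 1 (shut). In form: [ax, ay, az, x, y, z, hand, ax, ay, az, x, y, z, hand, ...]. A call has 1 to 20 rows; each row is the pose to reach, as a shift and turn from the pose commanded when the call began, along the tool's axes at that moment; what a row does not reach only later rows make up. A row lasts 1/10 s, in which the tool goes at most 50 mm and 8.59 degrees, less where a joint would pass 70% of its speed; a pose out of reach is approached as far as the arm can. A call with a gripper value outside its range is refused whole. The fingers move at their own pace and stop on an object; the grip force is fixed at half the most. Time passes only in rows, so rows that repeat a pose let the fingers close. It gives the time, the measured TCP pose, the force, the opening and the grip force at its end, in the units of the state.
- robot.get_obs(): the state, without advancing time (a new reading comes with each control period).
- robot.snapshot(name): name is "scene" or "top" or "wrist"; returns a dict with "color" (400x640x3 uint8, red, green, blue), "range_z" (400x640 float32, m along the optical axis (not along the pixel's ray), 0 where there is no reading), "fx", "fy", "cx", "cy" (pixels), "dist_coeffs" ([k1, k2, p1, p2, k3] as OpenCV has them; the pictures are not rectified), "T" (4x4, takes a point from camera to world coordinates); the wrist camera has in their place "T_tool_cam" (4x4, takes a point from camera to tool coordinates, whose origin is the TCP and whose axes are the flange's). Camera axes: x right, y down, z forward; pixel columns grow to the right and rows downward; lengths in m; the calibration is good to about 2 mm. A picture is of the moment at which its call begins: read the wrist's pose just before it.
- robot.close_job(): hands the job in; it is judged then, once.
The state is a dict: "time": time; "joint_positions": joint angles; "qvel": joint speeds; "joint_torque": joint torques, N m; "tool_pos": TCP position; "ee_rot": TCP orientation; "wrist_force": force on the tool from outside, world axes, zero at the start; "wrist_torque": the same for the moment, N m; "width": finger opening in m; "finger_force": force on a finger pad.
Only numpy, scipy, OpenCV 4.12 (cv2) and the standard library are available. Lean on these libraries where they do the work, as an engineer would, in place of code of your own. Each camera call takes 0.05 s, during which the arm holds its last target. There are 200 camera calls.

## Working session

There is one attempt and no reset: what is moved stays moved. The work goes in short steps, Python scripts to look and compute and a tool call to move; the robot and the scene stay as the last step left them, time stands still between calls to the robot, and variables do not carry over. Pictures are saved under pics/ and viewed, at most 10 in all, crops included, and the job is handed in when it is done.

Besides the shell and the picture viewer there is one more tool, called after "Emit:" in YAML: its name, and indented under it one key for each argument. arm_command: Moves the arm, as the interface text tells. Its arguments: {"type":"object","properties":{"targets":{"type":"array"}},"required":["targets"]}

```bash
mkdir -p pics; ls
cat > h.py <<'E'
import numpy as np, cv2
from bench import robot
from scipy.spatial.transform import Rotation as R
def snap(n):
    s=robot.snapshot(n); return s
def T_of(s,obs=None):
    if 'T' in s: return np.array(s['T'])
    T=np.eye(4); T[:3,:3]=R.from_euler('xyz',obs['ee_rot']).as_matrix(); T[:3,3]=obs['tool_pos']
    return T@np.array(s['T_tool_cam'])
def ray(s,T,uv):
    K=np.array([[s['fx'],0,s['cx']],[0,s['fy'],s['cy']],[0,0,1]])
    p=cv2.undistortPoints(np.array(uv,float).reshape(-1,1,2),K,np.array(s['dist_coeffs'])).reshape(-1,2)
    d=np.c_[p,np.ones(len(p))]@T[:3,:3].T
    return T[:3,3],d
def onz(s,T,uv,z):
    o,d=ray(s,T,uv); return o+d*((z-o[2])/d[:,2])[:,None]
def cloud(s,T):
    v,u=np.mgrid[0:400,0:640]
    o,d=ray(s,T,np.c_[u.ravel(),v.ravel()])
    return (o+d*s['range_z'].reshape(-1,1)).reshape(400,640,3)
E
python3 - <<'E'
from h import *
print(robot.get_obs())
for n in ('scene','top'):
    s=snap(n); cv2.imwrite(f'pics/{n}.png',s['color'][...,::-1]); np.save(n+'.npy',s,allow_pickle=True); print(n,np.round(s['T'],3),s['fx'])
E
```

```text
pics
{'time': 0.0, 'joint_positions': array([-1.20710951e+00,  8.79300823e-02,  1.37223426e+00,  8.65782715e-08,
        1.68362281e+00, -1.03102786e-01]), 'qvel': array([-0.00037136,  0.0009382 , -0.0009626 ,  0.00063466,  0.00034008,
       -0.00112316]), 'joint_torque': array([ 4.78335255e-05, -3.40176272e+01, -3.02430904e+01,  7.18586077e-02,
        3.28924600e-02, -1.45726399e-04]), 'tool_pos': array([ 0.24730823, -0.49064168,  0.20432796]), 'ee_rot': array([-3.13940982e+00, -2.25943934e-04,  4.66789366e-01]), 'wrist_force': array([-0.13441628,  0.93808243,  0.00821457]), 'wrist_torque': array([ 0.06827173, -0.04742381, -0.06052483]), 'finger_force': 0.0, 'width': 0.09383609022395276}
scene [[-0.677  0.556 -0.482  1.075]
 [ 0.736  0.505 -0.451  0.512]
 [-0.008 -0.66  -0.751  0.935]
 [ 0.     0.     0.     1.   ]] 459.23547196964853
top [[ 0.016 -0.997  0.072  0.448]
 [-1.    -0.015  0.018 -0.01 ]
 [-0.017 -0.073 -0.997  1.427]
 [ 0.     0.     0.     1.   ]] 461.3874896416025
```

View pics/scene.png

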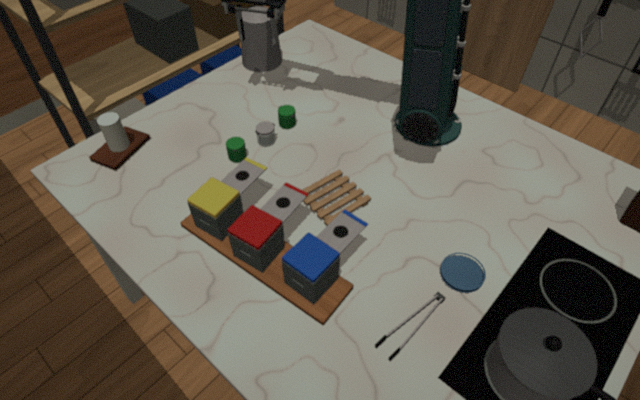

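View pics/top.png

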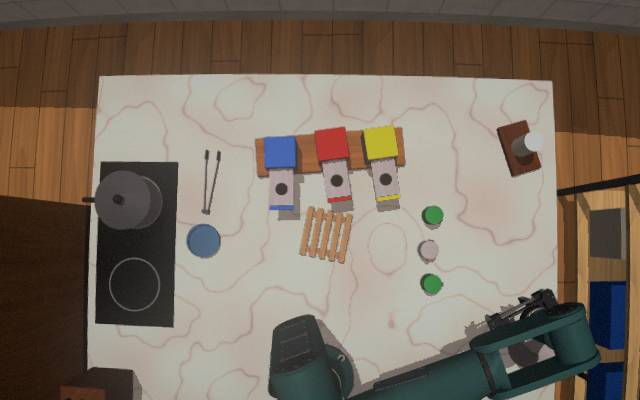

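The scene view shows blue, red and yellow ledges in front of their housings, with dark marks at top-view pixels (281,189), (337,181) and (386,179). The pot stand lies in front of blue and red.

Cellar candidates in the top view are:
- Grey glass at (428,250): matches the description.
- Green at (432,215): look-alike.
- Green at (431,284): look-alike.
- White tall thing on the brown board at (534,142): not it.

I choose (428,250).

Run:
```python
from h import *
D={n:np.load(n+'.npy',allow_pickle=True).item() for n in('top','scene')}
def marks(n,boxes):
    s=D[n];T=T_of(s);C=cloud(s,T);g=s['color'].max(2)
    for k,(u,v) in boxes.items():
        m=np.zeros((400,640),np.uint8);m[v-11:v+12,u-11:u+12]=(g[v-11:v+12,u-11:u+12]<70)
        nl,l,st,ce=cv2.connectedComponentsWithStats(m)
        i=1+np.argmin(np.hypot(*(ce[1:]-[u,v]).T)); c=ce[i]
        print(n,k,c.round(1),st[i],'ray',onz(s,T,[c],.1)[0].round(4),'cloud',np.median(C[l==i],0).round(4))
marks('top',dict(b=(281,189),r=(337,181),y=(386,179)))
marks('scene',dict(b=(341,232),r=(284,202),y=(242,175)))
for n,box in(('top',(410,235,446,268)),('scene',(250,115,282,150))):
    s=D[n];T=T_of(s);C=cloud(s,T);x0,y0,x1,y1=box
    c=C[y0:y1,x0:x1].reshape(-1,3)
    t=c[(c[:,2]>.045)&(c[:,2]<.075)]
    print(n,'cellar top',len(t),t.mean(0),(t.min(0)+t.max(0))/2,np.ptp(t,0))
s=D['top'];C=cloud(s,T_of(s));hsv=cv2.cvtColor(s['color'],cv2.COLOR_RGB2HSV)
# caps: direction + greens
for nm,lo,hi in(('red',0,8),('yellow',22,34),('blue',105,125),('green',45,80)):
    m=((hsv[...,0]>=lo)&(hsv[...,0]<=hi)&(hsv[...,1]>130)).astype(np.uint8)
    nl,l,st,ce=cv2.connectedComponentsWithStats(m)
    for i in range(1,nl):
        if st[i,4]>20:
            p=C[l==i]; r=cv2.minAreaRect(np.argwhere(l==i)[:,::-1].astype(np.float32)); print(nm,ce[i].round(),st[i,4],np.median(p,0).round(3),r[2])
sub=cv2.resize(s['color'][190:310,380:480],None,fx=5,fy=5,interpolation=2);cv2.imwrite('pics/c1.png',sub[...,::-1])
```

```text
top b [281.1 188.8] [276 184  11  11  91] ray [0.5709 0.1186 0.1   ] cloud [0.5705 0.1188 0.1002]
top r [336.5 180.5] [332 176  10  10  88] ray [ 0.5974 -0.0414  0.1   ] cloud [ 0.5975 -0.0414  0.1005]
top y [385.4 179.1] [381 174  10  11  91] ray [ 0.6037 -0.1829  0.1   ] cloud [ 0.6038 -0.1822  0.1002]
scene b [340.3 231.2] [333 226  15  12 135] ray [0.5715 0.1206 0.1   ] cloud [0.5708 0.1203 0.0993]
scene r [282.7 202.3] [276 198  14  10 113] ray [ 0.5987 -0.0385  0.1   ] cloud [ 0.5988 -0.0391  0.0989]
scene y [241.9 175.1] [236 171  13   9  95] ray [ 0.6041 -0.1803  0.1   ] cloud [ 0.6036 -0.1814  0.0988]
top cellar top 295 [ 0.39908253 -0.32046897  0.05501335] [ 0.39888951 -0.32116841  0.05463817] [0.05967867 0.05405416 0.01736067]
scene cellar top 235 [ 0.4002646  -0.3170689   0.05330447] [ 0.37745272 -0.31894855  0.05237077] [0.10391469 0.0556759  0.01388817]
red [331. 144.] 969 [ 0.7   -0.024  0.125] 81.8698959350586
red [339. 199.] 83 [ 0.544 -0.052  0.1  ] 81.8698959350586
yellow [380. 142.] 940 [ 0.707 -0.165  0.125] 81.46923065185547
yellow [388. 197.] 88 [ 0.551 -0.191  0.1  ] 81.46923065185547
blue [280. 152.] 889 [0.675 0.122 0.125] 90.0
blue [282. 207.] 66 [0.518 0.115 0.099] 86.8201675415039
blue [608. 313.] 2260 [ 0.114 -1.213 -0.443] 90.0
blue [605. 382.] 1233 [-0.186 -1.221 -0.469] 2.862405300140381
green [435. 215.] 151 [ 0.506 -0.338  0.056] 90.0
green [432. 284.] 219 [ 0.298 -0.331  0.055] 45.0
```

View pics/c1.png

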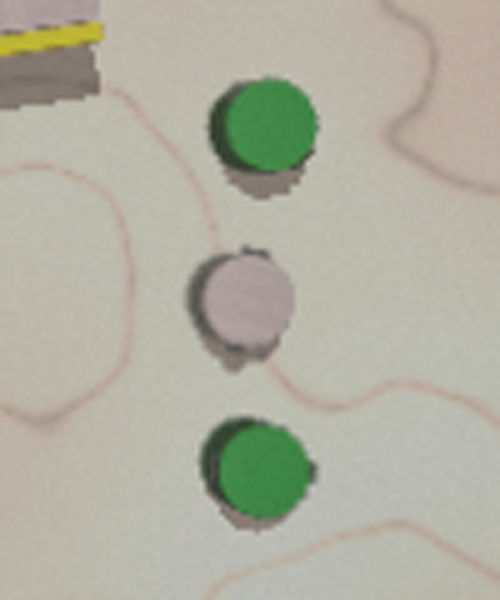

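The crop shows the chosen grey steel-topped cellar at crop (250,300), with green look-alikes above (265,125) and below (262,468). The choice holds. The two views agree within 2 mm on heights and positions:
- Blue mark: (0.571, 0.119)
- Red mark: (0.598, -0.040)
- Yellow mark: (0.604, -0.182)
- Cellar: (0.399, -0.319)

Moving above blue with fingers closing.

Emit:
arm_command:
  targets: [0,0,0.5,11,-8,1,1,0,0,1.6,34,-24,3,1,0,0,3.2,68,-48,6,1,0,0,4.8,102,-72,10,1,0,0,6.4,135,-96,13,1,0,0,8.3,175,-124,17,1,0,0,10.1,214,-152,21,1,0,0,12,254,-180,24,1,0,0,13.9,293,-207,28,1,0,0,15.8,333,-235,32,1,0,0,17.6,372,-263,36,1,0,0,19.5,412,-291,39,1,0,0,21.4,451,-319,43,1,0,0,23,485,-343,46,1,0,0,24.3,513,-363,49,1,0,0,25.4,536,-379,51,1,0,0,26.2,553,-391,53,1,0,0,26.7,564,-399,54,1,0,0,26.7,564,-399,54,1,0,0,26.7,564,-399,54,1]

```text
time: 2.1
tool_pos: [0.5711, 0.1187, 0.1514]
ee_rot: [3.141, 0.001, 0.001]
wrist_force: [0.1, -0.9, 0.3]
width: 0.0005
finger_force: 0.0
```

Emit:
arm_command:
  targets: [0,0,0,0,0,5,1,0,0,0,0,0,17,1,0,0,0,0,0,30,1,0,0,0,0,0,40,1,0,0,0,0,0,45,1,0,0,0,0,0,48,1,0,0,0,0,0,50,1,0,0,0,0,0,51,1,0,0,0,0,0,52,1,0,0,0,0,0,53,1,0,0,0,0,0,54,1,0,0,0,0,0,55,1,0,0,0,0,0,56,1,0,0,0,0,0,56,1,0,0,0,0,0,56,1]

```text
time: 3.6
tool_pos: [0.572, 0.119, 0.0967]
ee_rot: [-3.142, -0.001, 0.001]
wrist_force: [-2.1, 0.3, 6.1]
width: 0.0006
finger_force: 2.9
```

Emit:
arm_command:
  targets: [0,0,0,0,0,1,1,0,0,0,0,0,1.5,1,0,0,0,0,0,1.5,1,0,0,0,0,0,1.5,1]

```text
time: 4.0
tool_pos: [0.572, 0.119, 0.0958]
ee_rot: [-3.141, -0.002, 0.001]
wrist_force: [-2.4, 0.2, 7.9]
width: 0.0001
finger_force: 3.9
```

Emit:
arm_command:
  targets: [0,0,0,0,0,0.2,1,0,0,0,0,0,0.2,1,0,0,0,0,0,0.2,1,0,0,0,0,0,0.2,1,0,0,0,0,0,0.2,1,0,0,0,0,0,0.2,1,0,0,0,0,0,0.2,1,0,0,0,0,0,0.2,1,0,0,0,0,0,0.2,1,0,0,0,0,0,0.2,1,0,0,0,0,0,0.2,1,0,0,0,0,0,0.2,1]

```text
time: 5.2
tool_pos: [0.572, 0.119, 0.0957]
ee_rot: [-3.141, -0.002, 0.001]
wrist_force: [-1.8, -0.5, 8.5]
width: 0.001
finger_force: 4.0
```

Blue gave about 4.3 mm under 8 N, so it looks sound. Yellow is next.

Emit:
arm_command:
  targets: [0,0,0,0,0,-8,1,0,0,0,0,0,-25,1,0,0,0,0,10,-42,1,0,0,0,4,35,-49,1,0,0,0,8,75,-49,1,0,0,0,13,120,-49,1,0,0,0,18,165,-49,1,0,0,0,23,210,-49,1,0,0,0,27,250,-49,1,0,0,0,30,280,-45,1,0,0,0,32,296,-36,1,0,0,0,32,300,-25,1,0,0,0,32,300,-15,1,0,0,0,32,300,-10,1,0,0,0,32,300,-10,1]

```text
time: 6.7
tool_pos: [0.6031, -0.179, 0.1021]
ee_rot: [-3.14, 0.003, 0.003]
wrist_force: [0.2, -0.1, 0.5]
width: 0.0007
finger_force: 0.0
```

Emit:
arm_command:
  targets: [0,0,0,0,2,1,1,0,0,0,0,2,2,1,0,0,0,0,2,3,1,0,0,0,0,2,4,1,0,0,0,0,2,5,1,0,0,0,0,2,6,1,0,0,0,0,2,6,1,0,0,0,0,2,6,1]

```text
time: 7.5
tool_pos: [0.6039, -0.1831, 0.0978]
ee_rot: [3.142, -0.0, 0.001]
wrist_force: [-0.3, 0.1, 0.6]
width: 0.0002
finger_force: 0.2
```

Emit:
arm_command:
  targets: [0,0,0,0,0,3,1,0,0,0,0,0,6,1,0,0,0,0,0,10,1,0,0,0,0,0,14,1,0,0,0,0,0,18,1,0,0,0,0,0,22,1,0,0,0,0,0,25,1,0,0,0,0,0,27,1,0,0,0,0,0,28,1,0,0,0,0,0,29,1,0,0,0,0,0,29,1,0,0,0,0,0,29,1]

```text
time: 8.7
tool_pos: [0.6039, -0.1831, 0.069]
ee_rot: [3.141, -0.0, 0.001]
wrist_force: [1.1, 0.9, 2.8]
width: 0.0001
finger_force: 1.2
```

Emit:
arm_command:
  targets: [0,0,0,0,0,1,1,0,0,0,0,0,2,1,0,0,0,0,0,3,1,0,0,0,0,0,3,1,0,0,0,0,0,3,1]

```text
time: 9.2
tool_pos: [0.6045, -0.1831, 0.0667]
ee_rot: [3.141, -0.002, 0.001]
wrist_force: [1.3, 1.1, 5.6]
width: 0.0002
finger_force: 2.4
```

Emit:
arm_command:
  targets: [0,0,0,0,0,1,1,0,0,0,0,0,2,1,0,0,0,0,0,2.3,1,0,0,0,0,0,2.3,1,0,0,0,0,0,2.3,1]

```text
time: 9.7
tool_pos: [0.6048, -0.1831, 0.0652]
ee_rot: [3.141, -0.003, 0.001]
wrist_force: [-0.0, 1.6, 7.0]
width: 0.0004
finger_force: 3.5
```

Emit:
arm_command:
  targets: [0,0,0,0,0,0.7,1,0,0,0,0,0,0.7,1,0,0,0,0,0,0.7,1,0,0,0,0,0,0.7,1,0,0,0,0,0,0.7,1,0,0,0,0,0,0.7,1,0,0,0,0,0,0.7,1,0,0,0,0,0,0.7,1,0,0,0,0,0,0.7,1,0,0,0,0,0,0.7,1,0,0,0,0,0,0.7,1,0,0,0,0,0,0.7,1,0,0,0,0,0,0.7,1]

```text
time: 11.0
tool_pos: [0.6049, -0.1831, 0.0647]
ee_rot: [3.141, -0.003, 0.001]
wrist_force: [0.1, 1.5, 8.1]
width: 0.0003
finger_force: 3.8
```

Yellow dropped about 35 mm, so it is worn. Red is next.

Emit:
arm_command:
  targets: [0,0,0,0,0,-6,1,0,0,0,0,0,-16,1,0,0,0,0,0,-28,1,0,0,0,0,0,-42,1,0,0,0,0,0,-58,1,0,0,0,0,-8,-68,1,0,0,0,-2,-35,-70,1,0,0,0,-4,-70,-70,1,0,0,0,-6,-105,-70,1,0,0,0,-6,-132,-62,1,0,0,0,-6,-142,-50,1,0,0,0,-6,-143,-42,1,0,0,0,-6,-143,-42,1,0,0,0,-6,-143,-42,1]

```text
time: 12.4
tool_pos: [0.5975, -0.0413, 0.1042]
ee_rot: [3.141, 0.001, -0.001]
wrist_force: [0.5, 0.2, -0.1]
width: 0.0003
finger_force: 0.0
```

Emit:
arm_command:
  targets: [0,0,0,0,0,1,1,0,0,0,0,0,2,1,0,0,0,0,0,3,1,0,0,0,0,0,4,1,0,0,0,0,0,5,1,0,0,0,0,0,6,1,0,0,0,0,0,6,1,0,0,0,0,0,6,1]

```text
time: 13.2
tool_pos: [0.5978, -0.0401, 0.0989]
ee_rot: [3.141, -0.0, 0.001]
wrist_force: [-0.5, -0.1, 0.9]
width: 0.0003
finger_force: 0.2
```

Emit:
arm_command:
  targets: [0,0,0,0,0,1,1,0,0,0,0,0,2,1,0,0,0,0,0,3,1,0,0,0,0,0,4,1,0,0,0,0,0,4,1]

```text
time: 13.7
tool_pos: [0.5978, -0.04, 0.0946]
ee_rot: [3.142, -0.0, 0.001]
wrist_force: [0.1, -0.9, 0.1]
width: 0.0005
finger_force: 0.4
```

Red is soft. I'll carry on down to near its stop.

Emit:
arm_command:
  targets: [0,0,0,0,0,3,1,0,0,0,0,0,6,1,0,0,0,0,0,10,1,0,0,0,0,0,14,1,0,0,0,0,0,18,1,0,0,0,0,0,21,1,0,0,0,0,0,23,1,0,0,0,0,0,24,1,0,0,0,0,0,25,1,0,0,0,0,0,26,1,0,0,0,0,0,26,1,0,0,0,0,0,26,1]

```text
time: 14.9
tool_pos: [0.5978, -0.0401, 0.0689]
ee_rot: [3.141, -0.0, 0.001]
wrist_force: [1.0, 0.9, 2.8]
width: 0.0003
finger_force: 1.2
```

Emit:
arm_command:
  targets: [0,0,0,0,0,1,1,0,0,0,0,0,2,1,0,0,0,0,0,3,1,0,0,0,0,0,3,1,0,0,0,0,0,3,1]

```text
time: 15.4
tool_pos: [0.5983, -0.0401, 0.0666]
ee_rot: [3.141, -0.002, 0.001]
wrist_force: [0.9, 0.5, 5.5]
width: 0.0003
finger_force: 2.4
```

Same as yellow, so I'll add 3 mm and hold.

Emit:
arm_command:
  targets: [0,0,0,0,0,1,1,0,0,0,0,0,2,1,0,0,0,0,0,2.8,1,0,0,0,0,0,2.8,1,0,0,0,0,0,2.8,1,0,0,0,0,0,2.8,1,0,0,0,0,0,2.8,1,0,0,0,0,0,2.8,1,0,0,0,0,0,2.8,1,0,0,0,0,0,2.8,1,0,0,0,0,0,2.8,1,0,0,0,0,0,2.8,1,0,0,0,0,0,2.8,1,0,0,0,0,0,2.8,1,0,0,0,0,0,2.8,1]

```text
time: 16.9
tool_pos: [0.5988, -0.04, 0.0648]
ee_rot: [3.141, -0.003, 0.001]
wrist_force: [0.6, 1.5, 8.6]
width: 0.0004
finger_force: 3.8
```

Red also drops about 35 mm, so blue is the firm one. I'll lift off and go above the cellar, opening the gripper on the way.

Emit:
arm_command:
  targets: [0,0,0,0,0,-6,1,0,0,0,0,0,-16,1,0,0,0,0,0,-28,1,0,0,0,0,0,-42,1,0,0,0,0,0,-62,1,0,0,0,-8,10,-85,0,0,0,0,-25,35,-103,-1,0,0,0,-50,70,-108,-1,0,0,0,-78,108,-108,-1,0,0,0,-105,146,-108,-1,0,0,0,-132,184,-108,-1,0,0,0,-158,220,-108,-1,0,0,0,-178,249,-108,-1,0,0,0,-192,268,-108,-1,0,0,0,-199,277,-108,-1,0,0,0,-200,279,-108,-1,0,0,0,-200,279,-108,-1]

```text
time: 18.6
tool_pos: [0.3983, -0.3188, 0.1711]
ee_rot: [-3.141, -0.0, 0.001]
wrist_force: [0.2, -1.1, 0.3]
width: 0.0925
finger_force: 0.0
```

Run:
```python
from h import *
o=robot.get_obs();s=snap('wrist');T=T_of(s,o);C=cloud(s,T)
print(o['tool_pos'],o['width'],T.round(3).tolist())
cv2.imwrite('pics/w1.png',s['color'][...,::-1])
m=(C[...,2]>.045)&(C[...,2]<.075)&(s['range_z']>0)
nl,l,st,ce=cv2.connectedComponentsWithStats(m.astype(np.uint8))
for i in range(1,nl):
    if st[i,4]>300:
        p=C[l==i];(c,r)=cv2.minEnclosingCircle(p[:,:2].astype(np.float32))
        print(ce[i].round(),st[i],np.median(s['color'][l==i],0),'centre',np.round(c,4),'r',round(r,4),p.mean(0).round(4))
```

```text
[ 0.39832364 -0.31875781  0.17110864] 0.09247904487731685 [[0.001, -0.974, -0.228, 0.465], [-1.0, -0.001, 0.001, -0.317], [-0.001, 0.228, -0.974, 0.352], [0.0, 0.0, 0.0, 1.0]]
[340.  77.] [ 309   43   63   67 3390] [ 99. 169. 100.] centre [ 0.504  -0.3329] r 0.0319 [ 0.504  -0.3331  0.0573]
[324. 191.] [ 296  159   58   66 2693] [193. 177. 175.] centre [ 0.3986 -0.3202] r 0.0321 [ 0.4003 -0.3199  0.0572]
[333. 272.] [305 259  55  23 948] [34. 82. 38.] centre [ 0.3048 -0.3287] r 0.0288 [ 0.3153 -0.3291  0.0557]
```

View pics/w1.png

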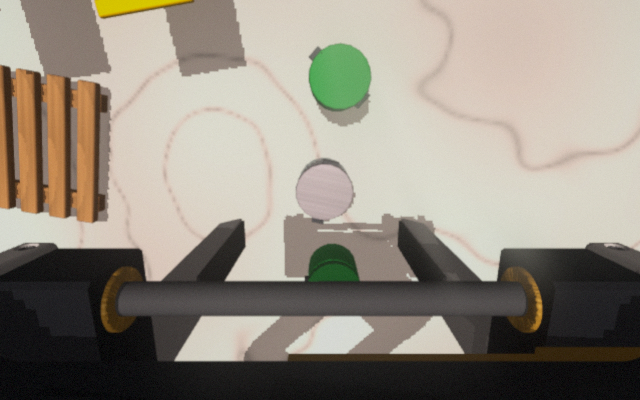

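The wrist view shows the grey cellar at (324,191), centred between the open fingers, with the green ones clear at (340,77) and (333,272). Its hinge lugs lie along x, away from the pads. Descending.

Emit:
arm_command:
  targets: [0,0,0,0.5,1,8,-1,0,0,0,0.5,1,25,-1,0,0,0,0.5,1,50,-1,0,0,0,0.5,1,78,-1,0,0,0,0.5,1,104,-1,0,0,0,0.5,1,126,-1,0,0,0,0.5,1,142,-1,0,0,0,0.5,1,152,-1,0,0,0,0.5,1,157,-1,0,0,0,0.5,1,158,-1,0,0,0,0.5,1,158,-1]

```text
time: 19.75
tool_pos: [0.399, -0.3205, 0.0136]
ee_rot: [3.141, -0.001, 0.001]
wrist_force: [0.5, 0.3, -0.5]
width: 0.0945
finger_force: 0.0
```

Emit:
arm_command:
  targets: [0,0,0,0,0,0,0,0,0,0,0,0,0,0.5,0,0,0,0,0,0,1,0,0,0,0,0,0,1,0,0,0,0,0,0,1,0,0,0,0,0,0,1,0,0,0,0,0,0,1,0,0,0,0,0,0,1]

```text
time: 20.55
tool_pos: [0.3985, -0.3206, 0.0132]
ee_rot: [3.141, -0.0, 0.001]
wrist_force: [0.5, -1.0, 1.0]
width: 0.0559
finger_force: 30.0
```

Emit:
arm_command:
  targets: [0,0,0,0,0,-3,1,0,0,0,0,0,-10,1,0,0,0,0,0,-22,1,0,0,0,0,0,-40,1,0,0,0,0,0,-62,1,0,0,0,0,0,-88,1,0,0,0,0,0,-112,1,0,0,0,0,0,-132,1,0,0,0,0,0,-145,1,0,0,0,0,0,-150,1]

```text
time: 21.55
tool_pos: [0.3991, -0.3207, 0.1652]
ee_rot: [3.139, -0.002, 0.001]
wrist_force: [-0.2, -0.0, -4.0]
width: 0.0555
finger_force: 30.0
```

Emit:
arm_command:
  targets: [0,0,0,2,-6,0,1,0,0,0,8,-20,0,1,0,0,0,16,-42,0,1,0,0,0,28,-72,0,1,0,0,0,41,-105,0,1,0,0,0,55,-140,0,1,0,0,0,68,-175,0,1,0,0,0,82,-210,0,1,0,0,0,96,-245,0,1,0,0,0,109,-280,0,1,0,0,0,123,-315,0,1,0,0,0,136,-348,0,1,0,0,0,148,-378,0,1,0,0,0,158,-404,0,1,0,0,0,166,-424,0,1,0,0,0,171,-436,0,1,0,0,0,172,-440,0,1,0,0,0,172,-440,0,1,0,0,0,172,-440,0,1]

```text
time: 23.45
tool_pos: [0.5697, 0.1192, 0.1627]
ee_rot: [3.141, 0.001, 0.0]
wrist_force: [0.9, -0.8, -3.9]
width: 0.056
finger_force: 30.0
```

Run:
```python
from h import *
o=robot.get_obs();s=snap('scene');print(o['tool_pos'],o['width'],o['wrist_force'])
cv2.imwrite('pics/s2.png',cv2.resize(s['color'][60:300,180:460],None,fx=2.5,fy=2.5)[...,::-1])
```

```text
[0.56968613 0.1192059  0.16273112] 0.055974853479662634 [ 0.86811255 -0.8260702  -3.87836495]
```

View pics/s2.png

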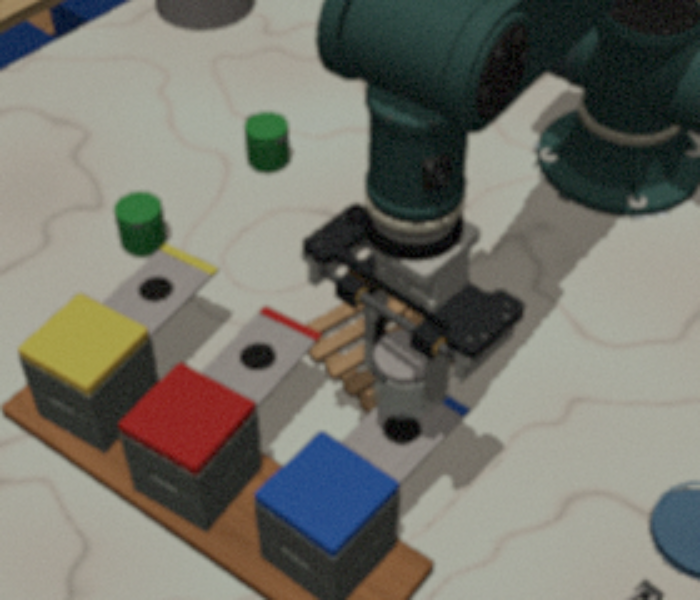

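The crop shows the cellar held upright above the blue mark at crop (402,430), with all ledges back level. Lowering gently.

Emit:
arm_command:
  targets: [0,0,0,1,0,4,1,0,0,0,1.5,0,12,1,0,0,0,1.5,0,22,1,0,0,0,1.5,0,32,1,0,0,0,1.5,0,39,1,0,0,0,1.5,0,43,1,0,0,0,1.5,0,45,1,0,0,0,1.5,0,46,1,0,0,0,1.5,0,47,1,0,0,0,1.5,0,48,1,0,0,0,1.5,0,49,1,0,0,0,1.5,0,49.5,1,0,0,0,1.5,0,50,1,0,0,0,1.5,0,50,1]

```text
time: 24.9
tool_pos: [0.5717, 0.12, 0.113]
ee_rot: [3.142, -0.0, 0.001]
wrist_force: [0.1, -0.3, -3.4]
width: 0.056
finger_force: 30.0
```

Emit:
arm_command:
  targets: [0,0,0,0,0,0.5,1,0,0,0,0,0,1,1,0,0,0,0,0,1.5,1,0,0,0,0,0,2,1,0,0,0,0,0,2,1,0,0,0,0,0,2,1]

```text
time: 25.5
tool_pos: [0.5717, 0.12, 0.1115]
ee_rot: [3.142, -0.0, 0.001]
wrist_force: [-1.4, 0.0, 0.7]
width: 0.0557
finger_force: 30.0
```

Emit:
arm_command:
  targets: [0,0,0,0,0,0,-0.1,0,0,0,0,0,0,-0.2,0,0,0,0,0,0,-0.3,0,0,0,0,0,0,-0.5,0,0,0,0,0,0,-0.8,0,0,0,0,0,0,-0.8,0,0,0,0,0,0,-0.8,0,0,0,0,0,0,-0.8]

```text
time: 26.3
tool_pos: [0.5716, 0.1199, 0.1109]
ee_rot: [3.141, -0.0, 0.001]
wrist_force: [-1.3, 0.2, 0.2]
width: 0.0845
finger_force: 0.0
```

Emit:
arm_command:
  targets: [0,0,0,0,0,-3,-0.8,0,0,0,0,0,-8,-0.8,0,0,0,0,0,-16,-0.8,0,0,0,0,0,-28,-0.8,0,0,0,0,0,-44,-0.8,0,0,0,0,0,-62,-0.8,0,0,0,0,0,-82,-0.8,0,0,0,0,0,-104,-0.8,0,0,0,-20,0,-124,-0.8,0,0,0,-50,0,-130,-0.8,0,0,0,-85,0,-130,-0.8,0,0,0,-110,0,-130,-0.8,0,0,0,-120,0,-130,-0.8,0,0,0,-120,0,-130,-0.8]

```text
time: 27.7
tool_pos: [0.4514, 0.12, 0.2425]
ee_rot: [-3.141, -0.003, 0.001]
wrist_force: [0.7, -0.2, -0.4]
width: 0.0845
finger_force: 0.0
```

Run:
```python
from h import *
o=robot.get_obs();s=snap('scene');T=T_of(s);C=cloud(s,T);print(o['tool_pos'],o['width'],o['wrist_force'],o['time'])
cv2.imwrite('pics/s3.png',cv2.resize(s['color'][100:340,180:460],None,fx=2.5,fy=2.5)[...,::-1])
m=(C[...,2]>.145)&(C[...,2]<.17)&(np.hypot(C[...,0]-.571,C[...,1]-.119)<.05)
p=C[m];print(len(p),cv2.minEnclosingCircle(p[:,:2].astype(np.float32)),p.mean(0),np.ptp(p,0))
```

```text
[0.45137728 0.1199771  0.24245917] 0.08454036460356441 [ 0.692006   -0.19898509 -0.40159379] 27.7
439 ((0.5688866972923279, 0.12103661149740219), 0.03188491612672806) [0.57181341 0.12283488 0.15087885] [0.06275573 0.05483099 0.01146468]
```

View pics/s3.png

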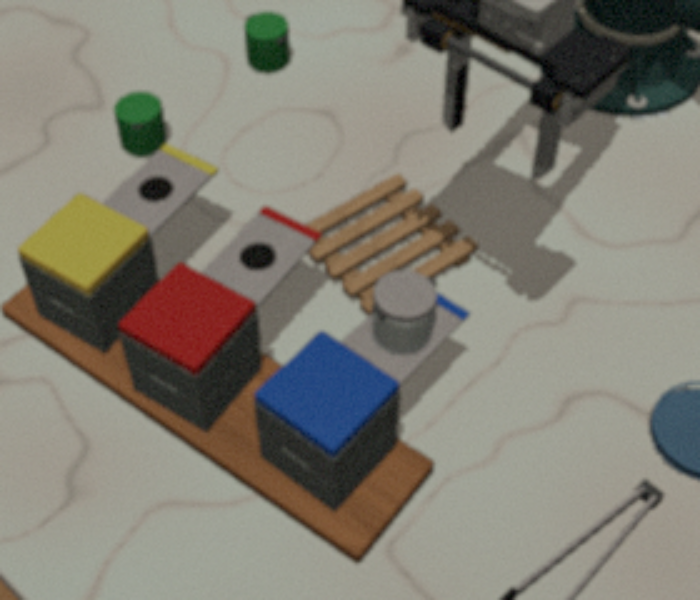

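The cellar stands upright on the blue mark at crop (404,312), and its measured centre is within about 3 mm of the mark. The gripper is clear and the bystanders haven't moved, so I'm handing in.

```bash
python3 -c "
from bench import robot
print(robot.close_job())"
```

```text
the job is handed in; nothing more can be done
None
```

The job is handed in: under about 8 N blue gave about 4 mm while yellow and red each dropped about 35 mm, so the salt cellar now stands upright and released on the blue mark, after 28 s of robot time.

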